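# Centre a round frame on the banding wheel

## Task

The round wooden frame lies off-centre on the banding wheel and has to run true before a border line is painted on it. Turn the wheel slowly until the frame's high spot (where its rim stands out furthest from the wheel's axis) is at the pointer and let the wheel stand still there; then slide the frame across the wheel, without lifting it, until it is centred on the wheel's axis. Let go, and leave the things around it where they are.

Things in the scene. Friction and masses are not known exactly. Their poses are not given: they have to be found in the camera images.
- wheel (a joint): angle of the banding wheel's round aluminium head (270 mm diameter, flat top 90 mm above the table) about its vertical axis, rad, growing anticlockwise seen from above, without stops in use. It turns freely in either direction against a light bearing drag (0.08 N m) and stays where it is left. The frame rests loose on it and is carried round by friction
- wheel_axis (a point): point on the wheel's axis of rotation, in the flat top face of the wheel; x and y turn with the wheel
- pin_a (a point): mid-height of one of the wheel's two bat pins, by which it can be turned: upright steel pins, 12 mm diameter, standing 20 mm above the wheel's top, fixed to the wheel 50 mm either side of the axis, inside the frame
- pin_b (a point): mid-height of the other bat pin, same as pin_a and diametrically opposite
- frame_center (a point): centre of the loose round wooden frame, half-way up: a plain flat ring, outer diameter 236 mm, inner diameter 200 mm (section 18 mm wide), 20 mm high, 0.24 kg, lying flat on the wheel with its centre 8 to 14 mm off the wheel's axis. Its high spot lies in the direction from the wheel's axis to the frame's centre. Its x and y axes mean nothing
- pointer_tip (a point): tip of the fixed pointer: a level steel needle 5 mm thick, 10 mm above the wheel's top (half-way up the frame), aimed straight at the wheel's axis with its tip 133 mm from it, held by a scribing gauge (round base 76 mm diameter, post 150 mm high, 205 mm from the wheel's axis) that does not move. Its x axis points along the needle away from the wheel's axis, z up. The frame's high spot passes it 1 to 7 mm clear
- ink: bystander: ink bottle, 42 mm diameter, 105 mm high; origin at the centre of its underside
- cup: bystander: open steel cup, 66 mm diameter, 60 mm high; origin at the centre of its underside
- carton: bystander: cardboard carton 75 x 105 x 45 mm; origin at the centre of its underside
- tape: bystander: roll of paper tape lying flat, 100 mm diameter, 24 mm high; origin at the centre of its underside
Things that resemble listed ones, but are neither listed nor needed, are in the scene too. Leave any red look-alike of the part that bears pointer_tip alone.

How it is judged:
By the outcome, as a careful person would: the job done as asked, in the order asked, and still so for the second after the job is handed in, with the robot touching nothing.
It also fails if it takes over 58 s, if anything falls off the work surface, if the arm or the gripper's body presses on something with over 40 N, if the wrist force passes 120 N, or if a joint passes its speed limit or range.

## Robot

A 7-joint arm with a two-finger parallel gripper is mounted at the origin on the work surface. World frame = base frame: x ahead of the robot, y to its left, z up, the work surface at z = 0. Lengths are in m, angles in degrees, forces in N, time in s.
With the tool pointing down it reaches from about 0.425 to 0.875 m from the base axis. Payload 4.7 kg.
Tool frame: the origin (TCP) lies at the very end of the fingers, on their centre line; the grasp point (between the pads) lies 19 mm behind it; z points along the fingers, y is the line along which they close (so a half turn about z gives the same grasp; the last joint's range is limited). The gripper opens to 87 mm and grips with 3 to 60 N. Pads are 19 mm wide; open, the fingers measure 117 mm over their backs; the gripper's body (75 mm by 190 mm) begins 51 mm behind the grasp point.
Start: joints at [-75.739, 18.392, -4.016, 83.108, 1.295, 78.541, -3.26], TCP at [0.151, 0.632, 0.223] pointing down, gripper open.
Joint ranges: [-163.93, 163.93], [-17.29, 119.83], [-79.2, 71.16], [3.27, 140.29], [-89.18, 269.18], [5.43, 117.66], [-154.24, 154.24]. Speed limits (degrees/s): [147.25, 147.25, 180, 180, 180, 180, 180].

## Interface

Orientations are given as [roll, pitch, yaw] about the fixed x, y, z axes, in that order (R = Rz(yaw) Ry(pitch) Rx(roll)).
In Python, from cell import get_obs, read_camera, sign_off, silhouettes gives the robot as it stands.
- The arm moves only by the tool play_rows, never from a script. Its argument "steps" is a list that holds one entry, the list of rows, each a list of 7 numbers: the shift along the tool's x, y, z in m, then the turn, a rotation vector about the tool's x, y, z in rad, then the finger opening in m, from 0 to 0.087. A call has 1 to 12 rows; each row shifts and turns the commanded pose from where the row before left it, along the tool's axes as they then stand; what a row does not reach is not made up. A row lasts 1/10 s, in which the tool goes at most 50 mm and 8.59 degrees, less where a joint would pass 70% of its speed; a pose out of reach is approached as far as the arm can. A call is refused whole if a number of a shift passes 0.05 or a number of a turn 0.15, either way. A call with a gripper value outside its range is refused whole. The fingers move at their own pace and stop on an object; "force" is the grip in N (left out, the last holds). Time passes only in rows, so rows that do not move let the fingers close. It gives the time, the measured TCP pose, the force, the opening and the grip force at its end, in the units of the state.
- get_obs(): the state, without advancing time (a new reading comes with each control period).
- read_camera(name): name is "scene" or "top" or "wrist"; returns a dict with "frame" (420x560x3 uint8, red, green, blue), "intrinsics" (3x3 intrinsics, pixels), "k1" (the pictures are not rectified: a ray, as slopes to the right and down, at radius r is drawn at 1 + k1 r^2 times it, then the intrinsics apply), "view" (4x4, takes a point from world to camera coordinates). Camera axes: x right, y up, looking along -z (the intrinsics and any distortion apply to the point x, -y, -z); pixel columns grow to the right and rows downward; lengths in m; the calibration is good to about 2 mm. A picture is of the moment at which its call begins. There is no depth.
- sign_off(): hands the job in; it is judged then, once.
Trained networks look in the newest picture that a camera, given by its name, has taken for a name from the list of things; names that differ only in an ending like _2 or _b are one class to them, and where a whole thing is asked for, a point or a joint stands for the part that bears it (a point fixed in the world has none). Each returns a list of dicts, best first, with "p" (0 to 1); they miss things now and then, are a little off and sometimes report something else, mostly with a low value. They report only what shows in the picture. A call takes as long as a camera call. They do not tell look-alikes from the thing itself.
- silhouettes(camera, name): "pixels" (420x560 bool, what is visible of it) and "extent" ([left, top, right, bottom] in pixels, round what is visible of it).
The state is a dict: "time_s": time; "qpos": joint angles; "joint_velocities": joint speeds; "effort": joint torques, N m; "tool_pos": TCP position; "tool_rot": TCP orientation; "force": force on the tool from outside, world axes, zero at the start; "wrist_torque": the same for the moment, N m; "grip_width": finger opening in m; "grasp_force": force on a finger pad.
Only numpy, scipy, OpenCV 4.12 (cv2) and the standard library are available. Lean on these libraries where they do the work, as an engineer would, in place of code of your own. Each camera call takes 0.05 s, during which the arm holds its last target. There are 200 camera calls.

## Working session

There is one attempt and no reset: what is moved stays moved. The work goes in short steps, Python scripts to look and compute and a tool call to move; the robot and the scene stay as the last step left them, time stands still between calls to the robot, and variables do not carry over. Pictures are saved under pics/ and viewed, at most 10 in all, crops included, and the job is handed in when it is done.

Besides the shell and the picture viewer there is one more tool, called after "Call:" as a command line: name --argument value ..., lists and objects as JSON in quotes. play_rows: Moves the arm, as the interface text tells. Its arguments: {"type":"object","properties":{"steps":{"type":"array","items":{"type":"array","items":{"type":"array","items":{"type":"number"}}}},"force":{"type":"number"}},"required":["steps"]}

```bash
ls; mkdir -p pics; cat > h.py <<'E'
import numpy as np, cv2
from cell import get_obs, read_camera, sign_off, silhouettes
def ray(c,uv):
    K=np.array(c["intrinsics"]);uv=np.atleast_2d(np.array(uv,float))
    d=cv2.undistortPoints(uv.reshape(-1,1,2),K,np.array([c["k1"],0,0,0,0.])).reshape(-1,2)
    V=np.array(c["view"]);R=V[:3,:3];o=-R.T@V[:3,3]
    return o,np.c_[d[:,0],-d[:,1],-np.ones(len(d))]@R
def at_z(c,uv,z):
    o,d=ray(c,uv); return o+d*((z-o[2])/d[:,2])[:,None]
def proj(c,P):
    V=np.array(c["view"]);P=np.atleast_2d(P);q=P@V[:3,:3].T+V[:3,3]
    x=q[:,0]/-q[:,2];y=-q[:,1]/-q[:,2];r=1+c["k1"]*(x*x+y*y);K=np.array(c["intrinsics"])
    return np.c_[K[0,0]*x*r+K[0,2],K[1,1]*y*r+K[1,2]]
def save(c,n): cv2.imwrite("pics/"+n+".png",c["frame"][:,:,::-1])
E
python3 - <<'E'
from h import *
print(get_obs())
for n in("scene","top"):
    c=read_camera(n);save(c,n+"0")
    o,_=ray(c,[280,210]);print(n,o)
    for t in("wheel","pin_a","frame_center","pointer_tip","ink","cup","carton","tape"):
        for s in silhouettes(n,t): print(n,t,round(s["p"],2),s["extent"],s["pixels"].sum())
E
```

```text
pics
{'time_s': 0.0, 'qpos': array([-75.73868699,  18.4399857 ,  -4.01399876,  83.17414361,
         1.29459668,  78.54355572,  -3.25982541]), 'joint_velocities': array([0.01785671, 0.07458543, 0.05924602, 0.06102928, 0.05277603,
       0.0944057 , 0.04395012]), 'effort': array([-3.47628984e-04, -4.91297364e+01, -4.03687572e-01, -3.12536645e+01,
       -6.38259854e-02,  4.35409416e-02,  1.66813134e-04]), 'tool_pos': array([0.15115844, 0.63159733, 0.22145749]), 'tool_rot': array([-1.79887533e+02,  5.95789625e-03,  1.66547065e+02]), 'force': array([-0.40384084,  0.47025857, -0.4044367 ]), 'wrist_torque': array([-0.01622482, -0.03292913, -0.02558432]), 'grasp_force': 0.0, 'grip_width': 0.08699737119950474}
scene [ 0.96911431 -0.56407388  1.05871257]
scene wheel 0.88 [203.9, 171.3, 307.3, 256.8] 5042
scene pin_a 0.86 [203.4, 170.9, 303.3, 258.4] 5153
scene frame_center 0.69 [211.2, 172.0, 305.6, 252.5] 2281
scene pointer_tip 0.93 [196.1, 257.1, 230.2, 301.3] 833
scene pointer_tip 0.92 [301.3, 296.4, 333.8, 344.5] 954
scene pointer_tip 0.86 [299.5, 132.4, 329.2, 180.8] 708
scene pointer_t
[... 231 characters left out ...]
 1543
scene tape 0.78 [252.5, 88.8, 277.5, 112.3] 438
top [ 0.32050806 -0.00485837  1.33582709]
top wheel 0.97 [247.5, 195.8, 327.5, 269.5] 3865
top pin_a 0.66 [244.8, 192.9, 328.5, 268.9] 4042
top frame_center 0.93 [247.2, 191.3, 320.3, 260.5] 1302
top pointer_tip 0.71 [270.7, 139.8, 292.0, 165.9] 376
top pointer_tip 0.67 [189.8, 213.7, 220.7, 239.6] 450
top pointer_tip 0.61 [329.3, 213.1, 356.9, 236.0] 401
top pointer_tip 0.55 [317.1, 133.9, 336.1, 163.2] 394
top ink 0.6 [390.1, 188.2, 407.6, 205.8] 209
top cup 0.9 [143.9, 200.1, 166.1, 223.4] 347
top carton 0.73 [388.9, 282.0, 424.7, 307.6] 787
top carton 0.44 [144.0, 199.0, 165.1, 221.0] 366
top tape 0.78 [145.0, 299.9, 178.7, 329.3] 460
```

```bash
python3 - <<'E'
import cv2
a=cv2.imread("pics/top0.png")[110:340,120:440];cv2.imwrite("pics/top0c.png",cv2.resize(a,None,fx=2.5,fy=2.5,interpolation=cv2.INTER_CUBIC))
a=cv2.imread("pics/scene0.png")[80:385,50:450];cv2.imwrite("pics/scene0c.png",cv2.resize(a,None,fx=1.95,fy=1.95,interpolation=cv2.INTER_CUBIC))
E
```

```text
(no output)
```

View pics/top0c.png

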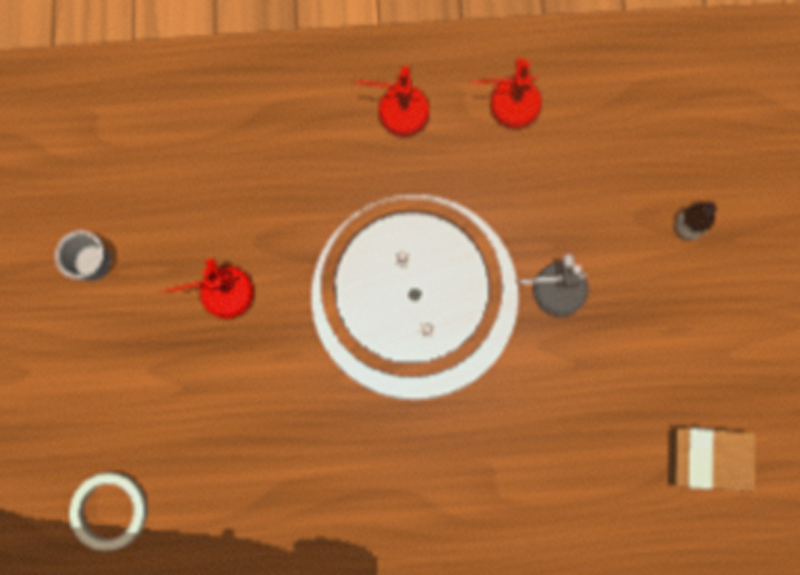

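View pics/scene0c.png

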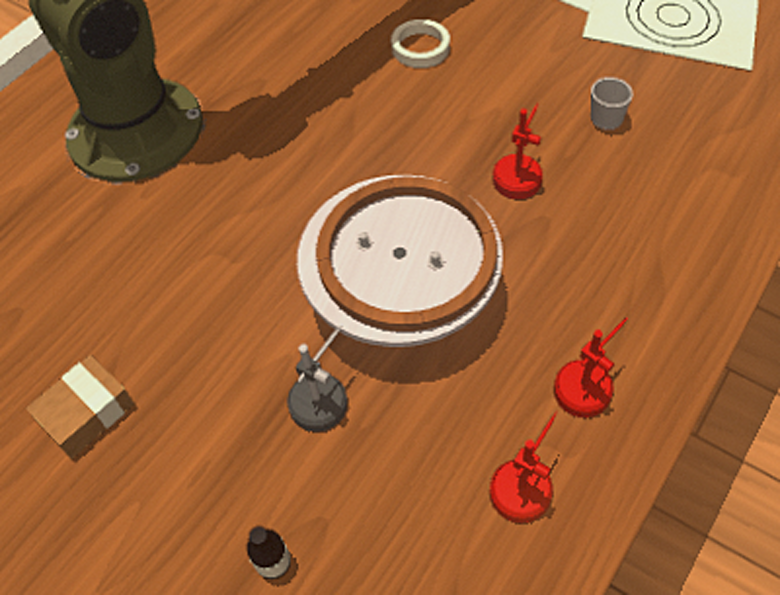

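Top view: grey gauge on the right of the wheel (its needle tip at about crop px (522,283)), red look-alikes elsewhere, frame shifted up (+x) from the hub at (414,294), pins at (402,258) and (426,329). The scene view agrees. Next I'll take rough numbers.

```bash
cat >> h.py <<'E'
def blobs(c,show=False):
    pass
E
python3 - <<'E'
from h import *
c=read_camera("top")
f=lambda x,y:(120+x/2.5,110+y/2.5)
print("hub",at_z(c,f(414,294),.09),"pins",at_z(c,[f(402,258),f(426,329)],.105),"tip",at_z(c,f(522,283),.1),"gbase",at_z(c,f(561,289),.01))
s=silhouettes("top","wheel")[0]["extent"]
print("wheel c",at_z(c,[(s[0]+s[2])/2,(s[1]+s[3])/2],.09), at_z(c,[[s[0],s[1]],[s[2],s[3]]],.09))
print(at_z(c,[f(411,286)],.11), at_z(c,[f(568,265),f(693,222),f(710,460),f(82,256),f(226,291)],[.0][0]))
w=read_camera("wrist");o,d=ray(w,[280,210]);print("wrist",o,d,w["intrinsics"][0][0],get_obs()["tool_pos"])
E
```

```text
hub [[ 0.54232207 -0.01902456  0.09      ]] pins [[ 0.58825069 -0.00626567  0.105     ]
 [ 0.49308985 -0.03133317  0.105     ]] tip [[ 0.54607296 -0.16035335  0.1       ]] gbase [[ 0.55049206 -0.22543077  0.01      ]]
wheel c [[ 0.5288621  -0.02406159  0.09      ]] [[ 0.66209911  0.10089208  0.09      ]
 [ 0.40072675 -0.14409306  0.09      ]]
[[ 0.54947859 -0.01559863  0.11      ]] [[ 0.58598241 -0.2403094   0.        ]
 [ 0.63724467 -0.42639977  0.        ]
 [ 0.30218698 -0.40925302  0.        ]
 [ 0.64327708  0.4509315   0.        ]
 [ 0.57937151  0.24447007  0.        ]]
wrist [0.07668    0.65018959 0.3848608 ] [[ 0.27472364 -0.05655438 -0.95989651]] 299.2907207390013 [0.15126692 0.63218367 0.22259333]
```

Call:
play_rows --steps '[[[-0.024,-0.003,0,0,0,0.038,0.087],[-0.049,-0.0076,0,0,0,0.0762,0.06],[-0.0485,-0.0076,0,0,0,0.0762,0.03],[-0.048,-0.0076,0,0,0,0.0762,0.03],[-0.0475,-0.0076,0,0,0,0.0762,0.03],[-0.047,-0.0076,0,0,0,0.0762,0.03],[-0.0465,-0.0076,0,0,0,0.0762,0.03],[-0.046,-0.0076,0,0,0,0.0762,0.03],[-0.0455,-0.0076,0,0,0,0.0762,0.03],[-0.045,-0.0076,0,0,0,0.0762,0.03],[-0.0445,-0.0076,0,0,0,0.0762,0.03],[-0.044,-0.0076,0,0,0,0.0762,0.03]]]'

```text
time_s: 2.25
tool_pos: [0.5229, 0.2571, 0.2228]
tool_rot: [180.0, 0.0, 116.0]
force: [0.9, 0.1, -0.4]
grip_width: 0.0302
grasp_force: 0.0
```

Call:
play_rows --steps '[[[-0.044,-0.0076,0,0,0,0.0762,0.03],[-0.0435,-0.0076,0,0,0,0.0762,0.03],[-0.043,-0.0076,0,0,0,0.0762,0.03],[-0.0425,-0.0076,0,0,0,0.0762,0.03],[-0.042,-0.0076,0,0,0,0.0762,0.03],[-0.0415,-0.0076,0,0,0,0.0762,0.03],[-0.02,-0.003,0,0,0,0.038,0.03],[0,0,0,0,0,0,0.03],[0,0,0,0,0,0,0.03]]]'

```text
time_s: 3.15
tool_pos: [0.5432, -0.0159, 0.2227]
tool_rot: [180.0, -0.1, 88.0]
force: [0.3, 0.4, 0.9]
grip_width: 0.03
grasp_force: 0.0
```

```bash
python3 - <<'E'
from h import *
o=get_obs();print(o["time_s"],o["tool_pos"],o["tool_rot"],o["qpos"])
c=read_camera("wrist");save(c,"w1")
for t in("wheel","pin_a","frame_center","pointer_tip"):
    for s in silhouettes("wrist",t): print(t,round(s["p"],2),s["extent"],s["pixels"].sum())
print(proj(c,[.542,-.019,.09]))
E
```

```text
3.15 [ 0.54321945 -0.0159469   0.22266718] [ 1.79980558e+02 -7.64468239e-02  8.79917235e+01] [-30.73307293   5.38275175  31.8083082   99.47102058  -3.00004394
  75.94854905  -0.31839271]
wheel 0.59 [146.1, 62.3, 399.7, 320.3] 32711
pin_a 0.66 [144.7, 61.9, 390.6, 317.9] 32925
frame_center 0.79 [163.0, 74.4, 409.2, 309.8] 11661
pointer_tip 0.94 [464.0, 153.3, 559.3, 219.8] 3569
pointer_tip 0.79 [453.6, 266.6, 495.7, 319.8] 804
pointer_tip 0.65 [260.5, 318.1, 315.9, 327.9] 700
pointer_tip 0.53 [146.0, 60.2, 396.6, 320.9] 32932
[[276.9974151  204.14797596]]
```

View pics/w1.png

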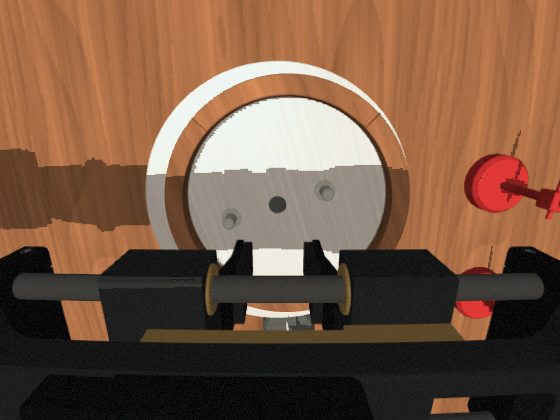

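Wrist view: hub at (277,204), exactly where predicted; pin tops at (325,190) and (230,218); the gripper hides the bottom. I'll fit the ring edges.

```bash
cat >> h.py <<'E'
from scipy.optimize import least_squares
def cfit(P):
    g=lambda s:np.hypot(P[:,0]-s[0],P[:,1]-s[1])-s[2]
    s=least_squares(g,[*P[:,:2].mean(0),.1],loss="soft_l1",f_scale=.0007).x
    return s,np.median(abs(g(s))),len(P)
def edges(c,ax,a0,a1,thr=70):
    """inner bottom edge (z .09) and outer top edge (z .11) of frame along spokes from ax"""
    hsv=cv2.cvtColor(c["frame"],cv2.COLOR_RGB2HSV);S=cv2.GaussianBlur(hsv[:,:,1],(0,0),.7).astype(np.float32)
    I,O,W=[],[],[]
    for a in np.radians(np.arange(a0,a1,2.)):
        u=np.array([np.cos(a),np.sin(a)])
        def prof(z,r):
            q=proj(c,np.c_[np.array(ax)+r[:,None]*u,np.full(len(r),z)]).astype(np.float32)
            v=cv2.remap(S,q[:,0].reshape(1,-1),q[:,1].reshape(1,-1),cv2.INTER_LINEAR)[0]; return v
        r=np.arange(.075,.120,.0003);v=prof(.09,r);k=np.flatnonzero(v>thr)
        if len(k) and k[0]>0: I.append([*(np.array(ax)+r[k[0]]*u),.09])
        r=np.arange(.105,.137,.0003);v=prof(.11,r);k=np.flatnonzero((v[:-1]>thr)&(v[1:]<=thr))
        if len(k): O.append([*(np.array(ax)+r[k[0]]*u),.11])
        r=np.arange(.125,.145,.0003);v=prof(.09,r);k=np.flatnonzero((v[:-1]<=thr)&(v[1:]>thr))
        if len(k): W.append([*(np.array(ax)+r[k[-1]]*u),.09])
    return [np.array(x) for x in (I,O,W)]
E
python3 - <<'E'
from h import *
c=read_camera("wrist")
print("hub",at_z(c,[277.5,204.5],.09),"pins",at_z(c,[[325,190],[230.5,217.5]],.11))
for rng in((-15,195),(10,170)):
  for n,P in zip("IOW",edges(c,(.542,-.019),*rng)):
    if len(P)>8: print(n,cfit(P))
E
```

```text
hub [[ 0.54247964 -0.01845655  0.09      ]] pins [[ 5.87717645e-01 -3.39237666e-04  1.10000000e-01]
 [ 4.96960981e-01 -2.45534133e-02  1.10000000e-01]]
I (array([ 0.55170501, -0.01600957,  0.10086785]), np.float64(9.821369065907137e-05), 105)
O (array([ 0.55164204, -0.01554979,  0.11733434]), np.float64(9.746871377606936e-05), 83)
W (array([ 0.54194358, -0.01856076,  0.13449844]), np.float64(5.29892327283954e-05), 84)
I (array([ 0.55177146, -0.01621728,  0.10102756]), np.float64(0.00011463653930560841), 80)
O (array([ 0.55163773, -0.01553226,  0.11731242]), np.float64(8.013129717319989e-05), 70)
W (array([ 0.5418961 , -0.01875885,  0.13463476]), np.float64(6.717430109338951e-05), 72)
```

Call:
play_rows --steps '[[[-0.0087,-0.0245,0,0,0,0,0.03],[-0.0087,-0.0245,0,0,0,0,0.03],[0,0,0,0,0,-0.1437,0.03],[0,0,0,0,0,-0.1437,0.03],[0,0,0,0,0,-0.1437,0.03],[0,0,0,0,0,-0.1437,0.03],[0,0,0,0,0,-0.1437,0.03],[0,0,0,0,0,-0.1437,0.03],[0,0,0,0,0,-0.1437,0.03],[0,0,0,0,0,-0.1437,0.03],[0,0,0,0,0,-0.1437,0.03],[0,0,0,0,0,-0.1437,0.03]]]'

```text
time_s: 4.65
tool_pos: [0.4936, -0.0317, 0.2226]
tool_rot: [180.0, -0.0, 170.7]
force: [-0.4, -0.3, 0.4]
grip_width: 0.03
grasp_force: 0.0
```

Call:
play_rows --steps '[[[0,0,0,0,0,-0.1437,0.03],[0,0,0,0,0,-0.1437,0.03],[0,0,0,0,0,-0.1437,0.03],[0,0,0.02,0,0,0,0.03],[0,0,0.02,0,0,0,0.03],[0,0,0,0,0,0,0.03]]]'

```text
time_s: 5.25
tool_pos: [0.4917, -0.0317, 0.1802]
tool_rot: [180.0, -0.3, -164.9]
force: [-1.2, -0.9, -0.4]
grip_width: 0.0298
grasp_force: 0.0
```

```bash
python3 - <<'E'
from h import *
o=get_obs();print(o["time_s"],o["tool_pos"],o["tool_rot"],o["qpos"])
c=read_camera("wrist");save(c,"w2")
for t in("pointer_tip",):
    for s in silhouettes("wrist",t): print(t,round(s["p"],2),s["extent"],s["pixels"].sum())
a=np.radians(195);pb=np.array([.542+.05*np.cos(a),-.0186+.05*np.sin(a)])
print(proj(c,[[.542,-.0186,.09],[*pb,.09],[*pb,.11],[*(2*np.array([.542,-.0186])-pb),.11],[.542,-.1516,.1]]).round(1))
E
```

```text
5.25 [ 0.491702   -0.03169613  0.18022694] [ 179.96415125   -0.27261946 -164.93030781] [-3.29045289e+01  7.86587615e-02  3.38073831e+01  1.09093781e+02
 -3.39487034e-03  7.11128202e+01  1.05973647e+02]
pointer_tip 0.82 [452.0, 301.4, 496.5, 340.9] 1227
pointer_tip 0.8 [0.0, 163.9, 139.8, 257.5] 5904
[[276.4 266.8]
 [276.4 215.5]
 [276.4 222.7]
 [276.4 326. ]
 [129.9 235.7]]
```

View pics/w2.png

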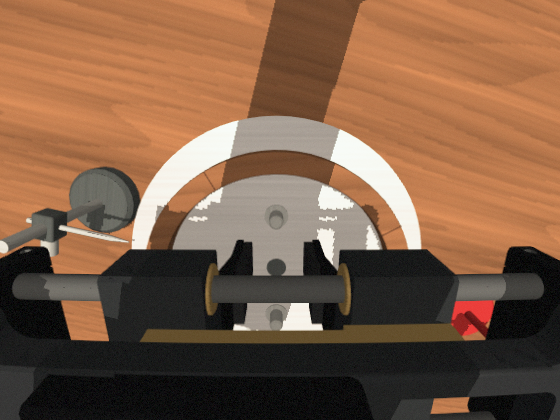

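Wrist view at yaw 195: pin b sits at (276,216), as predicted; needle tip at (131,242), gauge base at (104,200). Computing the pointer's direction.

```bash
python3 - <<'E'
from h import *
c=read_camera("wrist");A=np.array([.542,-.0186])
P=at_z(c,[[131,242],[95,232],[66,226]],.1);d=P[:,:2]-A
print(P,np.degrees(np.arctan2(d[:,1],d[:,0])),np.hypot(*d.T))
s=silhouettes("wrist","pointer_tip");
P=at_z(c,[[104.5,196.5]],.025)[0,:2]-A;print("base",np.degrees(np.arctan2(P[1],P[0])),np.hypot(*P))
E
```

```text
[[ 0.55131918 -0.15121085  0.1       ]
 [ 0.55049413 -0.18416842  0.1       ]
 [ 0.55189592 -0.21071748  0.1       ]] [-85.98016829 -87.06313862 -87.05131439] [0.1329379  0.16578617 0.19237218]
base -89.17369228273623 0.19941768481202088
```

Call:
play_rows --steps '[[[0,0,0.025,0,0,0,0.03],[0,0,0.025,0,0,0,0.03],[0,0,0.02,0,0,0,0.03],[0,0,0.01,0,0,0,0.03],[0,0,0.004,0,0,0,0.03],[0,0,0,0,0,0,0.03]]]' --force 12

```text
time_s: 6.05
tool_pos: [0.494, -0.0323, 0.099]
tool_rot: [-180.0, 0.0, -165.0]
force: [-0.7, -0.4, -0.1]
grip_width: 0.03
grasp_force: 0.0
```

Call:
play_rows --steps '[[[0,0,0,0,0,0,0.02],[0,0,0,0,0,0,0.014],[0,0,0,0,0,0,0.008],[0,0,0,0,0,0,0.005],[0,0,0,0,0,0,0.005]]]'

```text
time_s: 6.55
tool_pos: [0.4941, -0.0325, 0.0991]
tool_rot: [-180.0, 0.1, -165.0]
force: [0.6, -0.8, 3.2]
grip_width: 0.0111
grasp_force: 12.0
```

Call:
play_rows --steps '[[[0,0.0005,0,0,0,0.01,0.005],[-1e-05,0.001,0,0,0,0.02,0.005],[-2e-05,0.0015,0,0,0,0.03,0.005],[-4e-05,0.002,0,0,0,0.04,0.005],[-4e-05,0.002,0,0,0,0.04,0.005],[-4e-05,0.002,0,0,0,0.04,0.005],[-4e-05,0.002,0,0,0,0.04,0.005],[-4e-05,0.002,0,0,0,0.04,0.005],[-4e-05,0.002,0,0,0,0.04,0.005],[-4e-05,0.002,0,0,0,0.04,0.005],[-4e-05,0.002,0,0,0,0.04,0.005],[-4e-05,0.002,0,0,0,0.04,0.005]]]'

```text
time_s: 7.75
tool_pos: [0.4931, -0.0116, 0.0991]
tool_rot: [180.0, 0.1, 170.8]
force: [0.5, -1.5, 4.4]
grip_width: 0.0112
grasp_force: 12.0
```

Call:
play_rows --steps '[[[-4e-05,0.002,0,0,0,0.04,0.005],[-4e-05,0.002,0,0,0,0.04,0.005],[-4e-05,0.002,0,0,0,0.04,0.005],[-4e-05,0.002,0,0,0,0.04,0.005],[-4e-05,0.002,0,0,0,0.04,0.005],[-4e-05,0.002,0,0,0,0.04,0.005],[-4e-05,0.002,0,0,0,0.04,0.005],[-4e-05,0.002,0,0,0,0.04,0.005],[-4e-05,0.002,0,0,0,0.04,0.005],[-4e-05,0.002,0,0,0,0.04,0.005],[-4e-05,0.002,0,0,0,0.04,0.005],[-4e-05,0.002,0,0,0,0.04,0.005]]]'

```text
time_s: 8.95
tool_pos: [0.5022, 0.0103, 0.0991]
tool_rot: [180.0, 0.0, 143.3]
force: [0.4, -0.4, 5.8]
grip_width: 0.011
grasp_force: 12.0
```

Call:
play_rows --steps '[[[-4e-05,0.002,0,0,0,0.04,0.005],[-4e-05,0.002,0,0,0,0.04,0.005],[-4e-05,0.002,0,0,0,0.04,0.005],[-4e-05,0.002,0,0,0,0.04,0.005],[-4e-05,0.002,0,0,0,0.04,0.005],[-4e-05,0.002,0,0,0,0.04,0.005],[-4e-05,0.002,0,0,0,0.04,0.005],[-4e-05,0.002,0,0,0,0.04,0.005],[-4e-05,0.002,0,0,0,0.04,0.005],[-4e-05,0.002,0,0,0,0.04,0.005],[-4e-05,0.002,0,0,0,0.04,0.005],[-4e-05,0.002,0,0,0,0.04,0.005]]]'

```text
time_s: 10.15
tool_pos: [0.5203, 0.0255, 0.0991]
tool_rot: [180.0, 0.0, 115.8]
force: [-1.1, -1.2, 5.7]
grip_width: 0.0113
grasp_force: 12.0
```

Call:
play_rows --steps '[[[-4e-05,0.002,0,0,0,0.04,0.005],[-4e-05,0.002,0,0,0,0.04,0.005],[-4e-05,0.002,0,0,0,0.04,0.005],[-4e-05,0.002,0,0,0,0.04,0.005],[-4e-05,0.002,0,0,0,0.04,0.005],[-4e-05,0.002,0,0,0,0.04,0.005],[-4e-05,0.002,0,0,0,0.04,0.005],[-4e-05,0.002,0,0,0,0.04,0.005],[-4e-05,0.002,0,0,0,0.04,0.005],[-2e-05,0.0015,0,0,0,0.03,0.005],[-1e-05,0.001,0,0,0,0.02,0.005],[0,0,0,0,0,0,0.005]]]'

```text
time_s: 11.35
tool_pos: [0.5404, 0.0306, 0.0991]
tool_rot: [179.9, -0.0, 92.4]
force: [0.3, -1.8, 4.8]
grip_width: 0.011
grasp_force: 12.0
```

```bash
python3 - <<'E'
from h import *
o=get_obs();print(o["time_s"],o["tool_pos"],o["tool_rot"],o["qpos"])
c=read_camera("top");save(c,"t3")
A=np.array([.542,-.0186])
for n,P in zip("IOW",edges(c,A,-180,180)):
    if len(P)>8: print(n,cfit(P))
c=read_camera("wrist");save(c,"w3")
for n,P in zip("IOW",edges(c,A,20,160)):
    if len(P)>8: print(n,cfit(P))
E
```

```text
11.35 [0.54035194 0.03064018 0.09914348] [ 1.79932709e+02 -8.11947702e-03  9.23665991e+01] [-41.5327142   12.49680258  39.74247782 108.49235932  -9.01812017
  62.06414246   4.14537843]
I (array([ 0.54592413, -0.02972342,  0.09974889]), np.float64(0.00021076208545594416), 96)
O (array([ 0.54408923, -0.02799497,  0.11828043]), np.float64(0.00031501056381828124), 78)
W (array([ 0.54223264, -0.0179319 ,  0.13512508]), np.float64(0.0003126606531185794), 79)
I (array([ 0.54404881, -0.04116808,  0.1079803 ]), np.float64(0.000309176315063657), 70)
O (array([ 0.54336195, -0.02481572,  0.11464405]), np.float64(0.0003349152560160329), 67)
W (array([ 0.54208473, -0.01883292,  0.13453747]), np.float64(3.949346456398606e-05), 70)
```

View pics/w3.png

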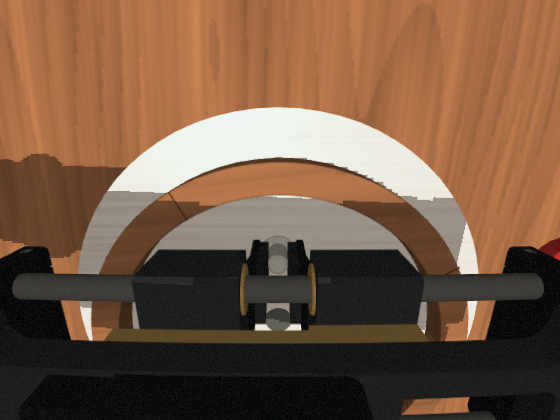

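The wrist view shows the pin held at (278,262) and the frame now toward the pointer (a wide white gap on the far +y side). Release, rise and measure.

Call:
play_rows --steps '[[[0,0,0,0,0,0,0.014],[0,0,0,0,0,0,0.022],[0,0,0,0,0,0,0.032],[0,0,0,0,0,0,0.032],[0,0,-0.02,0,0,0,0.032],[-0.01,0,-0.03,0,0,0,0.04],[-0.02,0,-0.04,0,0,0,0.04],[-0.01,0,-0.04,0,0,0,0.04],[0,0,0,0,0,0,0.04],[0,0,0,0,0,0,0.04]]]'

```text
time_s: 12.45
tool_pos: [0.5418, -0.0094, 0.2292]
tool_rot: [179.9, -0.1, 92.4]
force: [-0.4, -0.2, -0.8]
grip_width: 0.0399
grasp_force: 0.0
```

```bash
python3 - <<'E'
from h import *
o=get_obs();print(o["time_s"],o["tool_pos"],o["tool_rot"])
A=np.array([.542,-.0186])
c=read_camera("wrist");save(c,"w4")
for rng in((-10,190),(15,165)):
  for n,P in zip("IOW",edges(c,A,*rng)):
    if len(P)>8: print(n,cfit(P))
E
```

```text
12.45 [ 0.54178183 -0.00935003  0.22917895] [ 1.79906603e+02 -6.22739182e-02  9.24160710e+01]
I (array([ 0.54336868, -0.02974503,  0.10087782]), np.float64(0.00014541466688435672), 100)
O (array([ 0.54327741, -0.02901827,  0.11732631]), np.float64(7.037162527193108e-05), 100)
W (array([ 0.5418033 , -0.0184658 ,  0.13442678]), np.float64(9.483196091472634e-05), 100)
I (array([ 0.54347674, -0.03006931,  0.10115411]), np.float64(0.00013759328098993107), 75)
O (array([ 0.54328981, -0.02896821,  0.11729937]), np.float64(0.0001164057458397233), 75)
W (array([ 0.5418181 , -0.01891039,  0.13477423]), np.float64(0.00013019566758237788), 75)
```

View pics/w4.png

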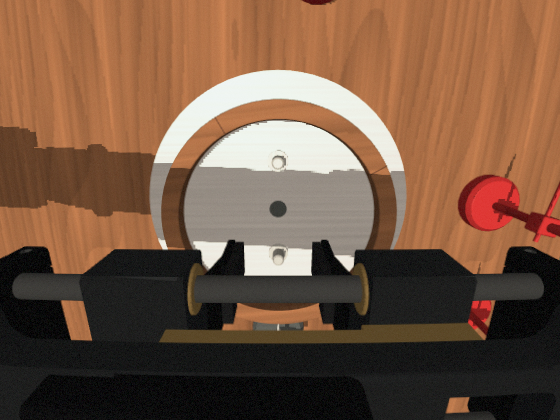

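The view shows the frame lying toward the pointer, offset (1.5,-10.6) mm, i.e. about -82° against the pointer's roughly -86.5°. I'll pin down the pointer's angle with overlays in the other two cameras.

```bash
python3 - <<'E'
from h import *
out=[]
for n,A in(("top",None),("scene",None)):
    c=read_camera(n)
    W=edges(c,(.542,-.0186),-180,180)[2];s,m,k=cfit(W);print(n,s,m,k)
    A=s[:2]
    f=cv2.resize(c["frame"],None,fx=8,fy=8,interpolation=cv2.INTER_CUBIC)
    for a,col in((-84,(255,255,0)),(-86,(0,255,0)),(-88,(0,0,255)),(-90,(255,0,255))):
        r=np.array([.133,.15,.19]);a=np.radians(a)
        q=proj(c,np.c_[A[0]+r*np.cos(a),A[1]+r*np.sin(a),np.full(3,.1)])*8+3.5
        for i in range(3): cv2.circle(f,tuple(int(v) for v in q[i]),2,col,-1)
        if a==np.radians(-86): q0=q[1].astype(int)
    out.append(f[q0[1]-200:q0[1]+200,q0[0]-200:q0[0]+200])
cv2.imwrite("pics/ptr.png",np.hstack(out)[:,:,::-1])
E
```

```text
top [ 0.54239555 -0.01825608  0.13473712] 0.00024071643743467375 95
scene [ 0.54426094 -0.02028567  0.13539289] 0.0008733229947363724 174
```

View pics/ptr.png

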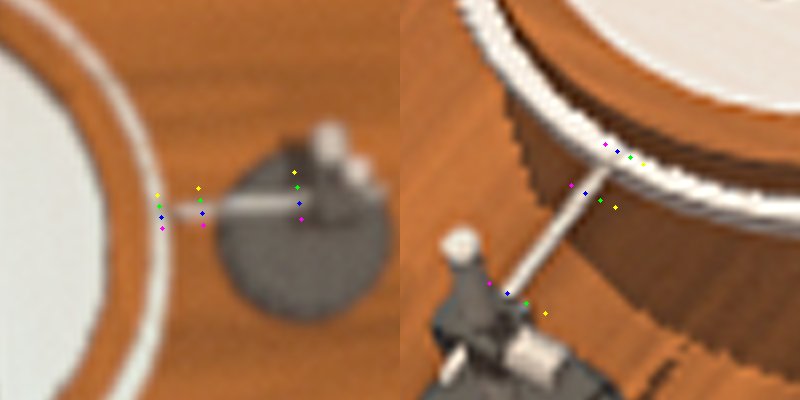

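Left: top camera; right: scene camera. In both the needle lies between the -86° and -88° dots, at about -87°. The frame needs about 5° more clockwise, so I'll regrip pin b and nudge the wheel.

Call:
play_rows --steps '[[[0.02,0,0.04,0,0,0,0.032],[0.02,0,0.04,0,0,0,0.032],[0,0,0.03,0,0,0,0.032],[0,0,0.015,0,0,0,0.032],[0,0,0.005,0,0,0,0.032],[0,0,0,0,0,0,0.024],[0,0,0,0,0,0,0.016],[0,0,0,0,0,0,0.01],[0,0,0,0,0,0,0.005],[0,0,0,0,0,0,0.005]]]'

```text
time_s: 13.6
tool_pos: [0.5404, 0.0305, 0.0998]
tool_rot: [179.9, -0.0, 92.4]
force: [-1.6, -1.1, 6.1]
grip_width: 0.0111
grasp_force: 12.0
```

Call:
play_rows --steps '[[[0,0.001,0,0,0,0.02,0.005],[-1e-05,0.0013,0,0,0,0.025,0.005],[-1e-05,0.0013,0,0,0,0.025,0.005],[0,0.001,0,0,0,0.02,0.005],[0,0,0,0,0,0,0.005],[0,0,0,0,0,0,0.005],[0,0,0,0,0,0,0.014],[0,0,0,0,0,0,0.022],[0,0,0,0,0,0,0.032],[0,0,0,0,0,0,0.032],[0,0,-0.02,0,0,0,0.032]]]'

```text
time_s: 14.7
tool_pos: [0.542, 0.0306, 0.1163]
tool_rot: [-179.7, 0.1, 87.3]
force: [-0.8, -0.3, 0.2]
grip_width: 0.0308
grasp_force: 0.0
```

Call:
play_rows --steps '[[[-0.01,0,-0.03,0,0,0,0.04],[-0.02,0,-0.04,0,0,0,0.04],[-0.01,0,-0.04,0,0,0,0.04],[0,0,0,0,0,0,0.04],[0,0,0,0,0,0,0.04]]]'

```text
time_s: 15.2
tool_pos: [0.5429, -0.0094, 0.2293]
tool_rot: [179.9, -0.1, 87.3]
force: [-0.4, -0.2, -0.6]
grip_width: 0.0398
grasp_force: 0.0
```

```bash
python3 - <<'E'
from h import *
o=get_obs();print(o["time_s"],o["tool_pos"],o["tool_rot"])
A=np.array([.542,-.0186])
c=read_camera("wrist");save(c,"w5")
for rng in((-10,190),(15,165)):
  for n,P in zip("IOW",edges(c,A,*rng)):
    if len(P)>8: print(n,cfit(P))
E
```

```text
15.2 [ 0.54287529 -0.00943552  0.22926812] [ 1.79896522e+02 -6.74850433e-02  8.72585776e+01]
I (array([ 0.54231467, -0.02985418,  0.10088372]), np.float64(0.00010502438096087613), 100)
O (array([ 0.54227256, -0.02902746,  0.11728834]), np.float64(8.317913741014843e-05), 100)
W (array([ 0.54185449, -0.01855692,  0.13446514]), np.float64(0.00011346054034241937), 100)
I (array([ 0.5423778 , -0.03015367,  0.10112551]), np.float64(0.00011552027974205681), 75)
O (array([ 0.54233556, -0.02920092,  0.11741145]), np.float64(7.794940786197413e-05), 75)
W (array([ 0.54186119, -0.01902727,  0.13487021]), np.float64(0.00012157384295408136), 75)
```

Frame is now at -87.5°, matching the pointer, and the wheel is still. Next: closed fingers inside the frame at the far (+y) side, between pin b and the wall, to push its inner wall away from the pointer.

Call:
play_rows --steps '[[[0.0312,-0.002,0,0,0,0,0.02],[0.0312,-0.002,0,0,0,0,0.0],[0,0,0,0,0,-0.048,0],[0,0,0.04,0,0,0,0],[0,0,0.04,0,0,0,0],[0,0,0.03,0,0,0,0],[0,0,0.018,0,0,0,0],[0,0,0.005,0,0,0,0],[0,0,0,0,0,0,0],[0,0,0,0,0,0,0]]]'

```text
time_s: 16.25
tool_pos: [0.5417, 0.0534, 0.096]
tool_rot: [180.0, -0.0, 90.1]
force: [-1.0, -1.1, -0.5]
grip_width: 0.0007
grasp_force: 0.0
```

```bash
cat >> h.py <<'E'
def yfix(P,r,x):
    d=P[:,0]-x; y=P[:,1]-np.sqrt(r*r-d*d); return np.median(y)
def meas(a0=40,a1=140):
    c=read_camera("wrist");I,O,W=edges(c,(.542,-.0186),a0,a1)
    print("O",cfit(O),"W",cfit(W))
    print("yI",yfix(I,.1,.542) if len(I) else 0,"yO",yfix(O,.118,.542),"yW",yfix(W,.135,.542)); return c
E
python3 - <<'E'
from h import *
o=get_obs();print(o["time_s"],o["tool_pos"],o["tool_rot"],o["force"])
save(meas(),"w6")
E
```

```text
16.25 [0.54174864 0.05338166 0.09601857] [ 1.79965046e+02 -3.59871691e-03  9.00567241e+01] [-1.02837831 -1.09917934 -0.51097428]
O (array([ 0.5424753 , -0.01373641,  0.10657898]), np.float64(0.0001634000440505698), 50) W (array([ 0.54209706, -0.01682189,  0.13296258]), np.float64(0.00011302533469507992), 50)
yI -0.035526076070731195 yO -0.026398298900685048 yW -0.01906211863326665
```

View pics/w6.png

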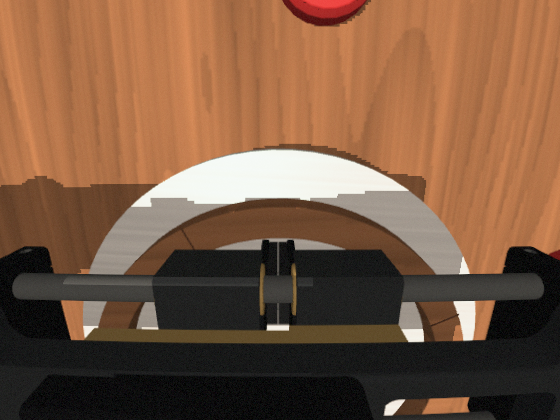

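View: closed fingers at (278,270) inside the ring, behind the far wall; from here the outer edge seen is the bottom one. Pushing slowly.

Call:
play_rows --steps '[[[0.002,0,0,0,0,0,0],[0.0015,0,0,0,0,0,0],[0.0015,0,0,0,0,0,0],[0.0015,0,0,0,0,0,0],[0.0015,0,0,0,0,0,0],[0.0015,0,0,0,0,0,0],[0.0015,0,0,0,0,0,0],[0.001,0,0,0,0,0,0],[0,0,0,0,0,0,0]]]'

```text
time_s: 17.2
tool_pos: [0.5414, 0.0654, 0.0956]
tool_rot: [180.0, -0.0, 90.1]
force: [-0.3, -1.9, 0.9]
grip_width: 0.0004
grasp_force: 0.7
```

```bash
sed -i 's/def edges(c,ax,a0,a1,thr=70)/def edges(c,ax,a0,a1,thr=70,zo=.11)/; s/prof(.11,r)/prof(zo,r)/; s/def meas(a0=40,a1=140)/def meas(a0=40,a1=140,zo=.11)/; s/,a0,a1)$/,a0,a1,zo=zo)/' h.py
python3 - <<'E'
from h import *
o=get_obs();print(o["time_s"],o["tool_pos"],o["force"])
meas(40,140,.09)
E
```

```text
17.2 [0.54142715 0.06537988 0.0955843 ] [-0.31517105 -1.88253119  0.92177307]
O (array([ 0.54207801, -0.02508789,  0.11953402]), np.float64(6.426816648488765e-05), 50) W (array([ 0.54214998, -0.01420222,  0.13097723]), np.float64(0.00019150969916530147), 50)
yI -0.02302943137727541 yO -0.023407519093261123 yW -0.01871035299282143
```

Call:
play_rows --steps '[[[0.001,0,0,0,0,0,0],[0.001,0,0,0,0,0,0],[0.001,0,0,0,0,0,0],[0.001,0,0,0,0,0,0],[0,0,0,0,0,0,0]]]'

```text
time_s: 17.75
tool_pos: [0.5413, 0.0695, 0.0955]
tool_rot: [-180.0, -0.0, 90.1]
force: [1.0, -1.6, 0.4]
grip_width: 0.0008
grasp_force: 0.6
```

```bash
python3 - <<'E'
from h import *
o=get_obs();print(o["time_s"],o["tool_pos"],o["force"])
meas(40,140,.09)
E
```

```text
17.75 [0.54132776 0.0694956  0.09552629] [ 1.02363157 -1.5530153   0.39529115]
O (array([ 0.5419093 , -0.02060407,  0.1191777 ]), np.float64(9.834610909444097e-05), 50) W (array([ 0.54208049, -0.01323058,  0.13025049]), np.float64(0.00020529691829040964), 50)
yI -0.01684781689139024 yO -0.019313137815301334 yW -0.01871035299282143
```

Call:
play_rows --steps '[[[-0.004,0,0,0,0,0,0],[-0.004,0,0,0,0,0,0],[0,0,-0.03,0,0,0,0],[0,0,-0.04,0,0,0,0],[-0.03,0,-0.04,0,0,0,0],[-0.04,0,-0.025,0,0,0,0],[0,0,0,0,0,0,0],[0,0,0,0,0,0,0]]]'

```text
time_s: 18.6
tool_pos: [0.5416, -0.0099, 0.2312]
tool_rot: [179.9, -0.1, 89.9]
force: [-0.2, 0.6, -0.0]
grip_width: 0.0005
grasp_force: 0.0
```

```bash
python3 - <<'E'
from h import *
o=get_obs();print(o["time_s"],o["tool_pos"],o["force"])
meas(-10,190)
meas(40,140)
c=read_camera("wrist")
for n,P in zip("IOW",edges(c,(.542,-.0186),-10,190)): print(n,cfit(P))
E
```

```text
18.6 [ 0.5416189  -0.00992229  0.23120558] [-0.23307569  0.61845326 -0.04536466]
O (array([ 0.54166668, -0.01834916,  0.11726356]), np.float64(6.997983816467435e-05), 100) W (array([ 0.54187014, -0.01841384,  0.13448707]), np.float64(9.039833846645473e-05), 100)
yI nan yO -0.019455435589174733 yW -0.019094041141763843
O (array([ 0.54178278, -0.01798479,  0.11683587]), np.float64(0.00013086950826039778), 50) W (array([ 0.54193851, -0.01925201,  0.13503521]), np.float64(0.0001025307339325987), 50)
yI -0.018067734776497632 yO -0.019331912658735642 yW -0.01919670221944063
I (array([ 0.54179795, -0.01909973,  0.10085581]), np.float64(0.00012870430658562526), 100)
O (array([ 0.54175833, -0.01857706,  0.11734609]), np.float64(0.00011459713715348402), 100)
W (array([ 0.54201342, -0.01859698,  0.13450911]), np.float64(9.903472048329587e-05), 100)h.py:39: RuntimeWarning: invalid value encountered in sqrt
  d=P[:,0]-x; y=P[:,1]-np.sqrt(r*r-d*d); return np.median(y)
```

```bash
python3 - <<'E'
from h import *
c=read_camera("top");save(c,"t9")
for n,P in zip("IOW",edges(c,(.542,-.0186),-180,180)): print(n,cfit(P))
c=read_camera("wrist");save(c,"w9")
b=np.radians(87.3);A=np.array([.542,-.0187]);u=.05*np.array([np.cos(b),np.sin(b)])
print(proj(c,[[*(A+u),.11],[*(A-u),.11]]))
E
```

```text
I (array([ 0.54418057, -0.01840298,  0.10029306]), np.float64(0.0001181356086512042), 43)
O (array([ 0.54240345, -0.01804174,  0.11763019]), np.float64(0.00022853551537094924), 110)
W (array([ 0.54248473, -0.01846096,  0.13486129]), np.float64(0.0001954350035821284), 111)
[[282.37833676 164.8829409 ]
 [277.09422852 261.7293237 ]]
```

View pics/w9.png

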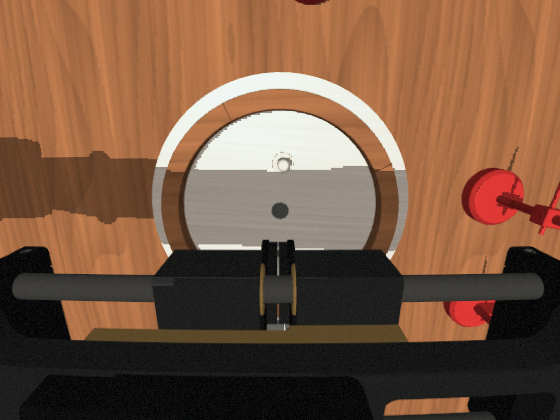

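The picture shows an even white rim all round the frame and pin b at (283,164), where it should be, so the wheel hasn't turned. Both cameras put the frame centred to within about 0.4 mm, and nothing is touching it.

```bash
python3 -c "
from cell import sign_off; print(sign_off())"
```

```text
the job is handed in; nothing more can be done
None
```

The job is handed in: I turned the frame's high spot to the pointer (about -87.5°, pointer about -87°) and let the wheel stand, then slid the frame to within about 0.4 mm of the axis by camera measurement, in 19 s of the 58 s, without touching anything else.

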